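Seal the damp box in the pottery painting workshop

TASK

The lid of the long rectangular damp box lies loose on its stiff rubber gasket. Press it down from above, one corner at a time rather than from the middle, until all four corners are fully home and the lid sits flat and sealed. Leave the small square box alone: do not touch it.

Things in the scene. Friction and masses are not known exactly. Their poses are not given: they have to be found in the camera images.
- lid: grey plastic lid of the long box, loose, 131 x 181 x 26 mm, 0.15 kg, plate 4 mm. Origin at the centre of its top face; x along the short side, y the long side, z up. Press the top face near its corners: 48 mm from the centre along x, 73 mm along y, 10 mm off is fine. Starts level, 10 mm above its sealed height. Pressing one corner tips it: the opposite one rises up to 10 mm until pressed in turn.
- box: long white plastic tub, fixed, 120 x 170 x 80 mm, ledge round it 144 x 194 mm. Origin at the centre of its underside on the table; x along the short side, y the long. The lid is centred on it and in line; its top face is 94 mm above this origin at the start, 84 mm when sealed. The gasket under each corner takes 7 to 13 N to go down, ends at a hard stop and does not spring back.
- square_box: small square white plastic box with a grey lid standing a little open, one fixed piece, 111 x 111 mm over its lid (124 mm over its ledge) and 84 mm high. Origin at the centre of its underside. Not to be touched.
Things that resemble listed ones, but are neither listed nor needed, are in the scene too. What is shaped like the box but green is not meant.

How it is judged:
By the outcome, as a careful person would: the job done as asked, in the order asked, and still so for the second after the job is handed in, with the robot touching nothing.
It also fails if it takes over 45 s, if anything falls off the work surface, if the arm or the gripper's body presses on something with over 40 N, if the wrist force passes 120 N, or if a joint passes its speed limit or range.

ROBOT

A 6-joint arm with a two-finger parallel gripper is mounted at the origin on the work surface. World frame = base frame: x ahead of the robot, y to its left, z up, the work surface at z = 0. Lengths are in m, angles in rad, forces in N, time in s.
With the tool pointing down it reaches from about 0.25 to 0.725 m from the base axis. Payload 4 kg.
Tool frame: the origin (TCP) lies between the finger pads; the fingertips stand 25 mm ahead of it and the grasp point (between the pads) lies 6 mm ahead of it; z points along the fingers, y is the line along which they close (so a half turn about z gives the same grasp; the last joint's range is limited). The gripper opens to 85 mm and grips with 20 to 120 N. Pads are 22 mm wide; open, the fingers measure 114 mm over their backs; the gripper's body (76 mm by 85 mm) begins 54 mm behind the grasp point. The pads swing forward as they close: fully open they stand 13 mm farther back than shut.
Start: joints at [-1.223, 0.241, 0.005, 1.335, 0, 1.571], TCP at [0.17, -0.47, 0.256] pointing down, gripper open.
Joint ranges: [-2.72, 2.72], [-1.05, 1.87], [-1.09, 1.28], [-1.99, 2.15], [-1.42, 1.44], [-3.14, 3.14]. Speed limits (rad/s): [2.79, 2.79, 3.14, 3.14, 3.14, 3.14].

INTERFACE

Orientations are given as a unit quaternion [x, y, z, w].
In Python, from workcell import bot gives the robot as it stands. The module is installed in compiled form; this text tells all that it offers.
- The arm moves only by the shell command python3 -m pendant 'ROWS'. ROWS is JSON, one flat list of numbers, 7 for each row, row after row: the shift along the tool's x, y, z normalised to -1 to 1, where 1 is 0.5 m, then the turn, a rotation vector about the tool's x, y, z normalised to -1 to 1, where 1 is 180 degrees, then the opening, from 0 (shut) to 1 (fully open). In form: [tx, ty, tz, ax, ay, az, fingers, tx, ty, tz, ax, ay, az, fingers, ...]. A call has exactly 10 rows; each row is the pose to reach, as a shift and turn from the pose commanded when the call began, along the tool's axes at that moment, turning the shorter way round; what a row does not reach only later rows make up. A row lasts 1/12 s, in which the tool goes at most 41.7 mm and 7.16 degrees, less where a joint would pass 70% of its speed; a pose out of reach is approached as far as the arm can. A call with a number of a shift or a turn outside -1 to 1 is refused whole. A call with a gripper value outside its range is refused whole. The fingers move at their own pace and stop on an object; the grip force is fixed at half the most. Time passes only in rows, so rows that repeat a pose let the fingers close, or fill a call up. It gives the time, the measured TCP pose, the force, the opening and the grip force at its end, in the units of the state.
- bot.get_obs(): the state, without advancing time (a new reading comes with each control period).
- bot.camera(name): name is "scene" or "side" or "wrist"; returns a dict with "pixels" (400x640x3 uint8, red, green, blue), "mtx" (3x3 intrinsics, pixels), "k1" (the pictures are not rectified: a ray, as slopes to the right and down, at radius r is drawn at 1 + k1 r^2 times it, then the intrinsics apply), "cam_to_world" (4x4, takes a point from camera to world coordinates); the wrist camera has in their place "hand_eye" (4x4, takes a point from camera to tool coordinates, whose origin is the TCP and whose axes are the flange's). Camera axes: x right, y up, looking along -z (the intrinsics and any distortion apply to the point x, -y, -z); pixel columns grow to the right and rows downward; lengths in m; the calibration is good to about 2 mm. A picture is of the moment at which its call begins: read the wrist's pose just before it. There is no depth.
- bot.job_done(): hands the job in; it is judged then, once.
The state is a dict: "clock": time; "joint_pos": joint angles; "joint_vel": joint speeds; "tau": joint torques, N m; "eef_pos": TCP position; "tool_rot": TCP orientation; "ft_force": force on the tool from outside, world axes, zero at the start; "ft_torque": the same for the moment, N m; "grip_width": finger opening in m; "grasp_force": force on a finger pad.
Only numpy, scipy, OpenCV 4.12 (cv2) and the standard library are available. Lean on these libraries where they do the work, as an engineer would, in place of code of your own. Each camera call takes 0.05 s, during which the arm holds its last target. There are 200 camera calls.

## Working session

There is one attempt and no reset: what is moved stays moved. The work goes in short steps, Python scripts to look and compute and a shell command to move; the robot and the scene stay as the last step left them, time stands still between calls to the robot, and variables do not carry over. Pictures are saved under pics/ and viewed, at most 10 in all, crops included, and the job is handed in when it is done.

```bash
mkdir -p pics; cat > h.py <<'E'
import numpy as np, cv2
from workcell import bot
from scipy.spatial.transform import Rotation as R
def pose():
    o=bot.get_obs(); T=np.eye(4); T[:3,:3]=R.from_quat(o['tool_rot']).as_matrix(); T[:3,3]=o['eef_pos']; return T
def snap(name,fn):
    T=pose(); c=bot.camera(name); M=c.get('cam_to_world')
    M=np.array(M) if M is not None else T@np.array(c['hand_eye'])
    np.savez('pics/'+fn+'.npz',px=c['pixels'],K=c['mtx'],k1=c['k1'],M=M)
    cv2.imwrite('pics/'+fn+'.png',c['pixels'][:,:,::-1]); return
def load(fn): return np.load('pics/'+fn+'.npz')
def cast(c,uv,z):
    k1=float(c['k1']); uv=np.asarray(uv,float).reshape(-1,1,2)
    p=cv2.undistortPoints(uv,c['K'],np.array([k1,0,0,0,0.]))[:,0]
    d=np.c_[p[:,0],-p[:,1],-np.ones(len(p))]@c['M'][:3,:3].T; o=c['M'][:3,3]
    return o+d*((z-o[2])/d[:,2])[:,None]
E
python3 - <<'E'
from h import *
for n in('scene','side'): snap(n,n+'0')
print(bot.get_obs())
a=cv2.imread('pics/scene0.png');b=cv2.imread('pics/side0.png')
print(load('scene0')['M'],load('side0')['M'])
E
```

```text
{'clock': 0.1, 'joint_pos': array([-1.22301980e+00,  2.41314541e-01,  3.87400286e-03,  1.33521873e+00,
        5.30557672e-06,  1.57082757e+00]), 'joint_vel': array([ 0.00057556, -0.00013749,  0.00397992, -0.00113488, -0.0002771 ,
        0.0009368 ]), 'tau': array([ 1.30557321e-03, -3.73137724e+01,  2.53010005e+01,  1.08137439e-02,
        1.22557694e-04, -2.86905220e-06]), 'eef_pos': array([ 0.1702286 , -0.46957784,  0.25551923]), 'tool_rot': array([ 9.84921768e-01,  1.72997811e-01, -1.58558337e-04, -9.17880062e-04]), 'ft_force': array([-0.15102007,  0.60010156, -1.01297536]), 'ft_torque': array([-0.01261934, -0.00819695,  0.07131807]), 'grasp_force': 0.0, 'grip_width': 0.0855055121761595}
[[ 0.17532037 -0.83402118  0.52313616  0.82819111]
 [ 0.98448686  0.1522722  -0.08717112 -0.06970408]
 [-0.00695654  0.53030355  0.84777931  0.69043253]
 [ 0.          0.          0.          1.        ]] [[-0.94209704  0.20610117 -0.2645288   0.2521166 ]
 [-0.33512461 -0.60693645  0.72063835  0.56403491]
 [-0.01202777  0.76756137  0.64086261  0.61533424]
 [ 0.          0.          0.          1.        ]]
```

View pics/scene0.png

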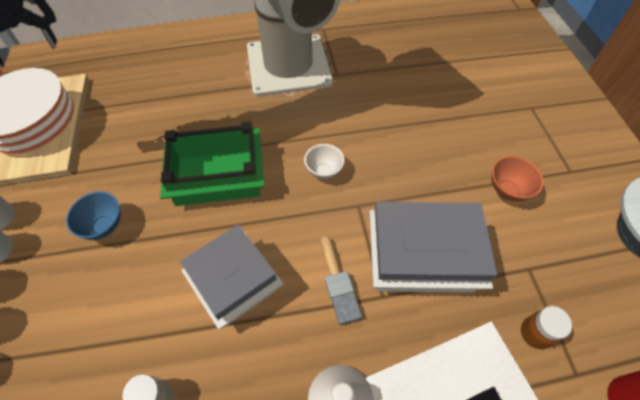

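View pics/side0.png

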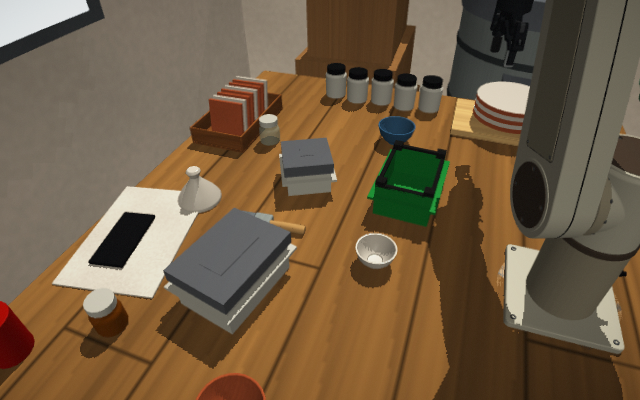

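The scene view shows three candidates: the grey-lidded long box at (433,240), the grey-lidded square box at (230,275), and the green tub at (213,165). The long white one with the rectangular grey lid fits the description: it isn't green and isn't square. In the side view it is at (232,265). Next I'll measure the lid corners and check it in a crop.

```bash
python3 - <<'E'
from h import *
for n,ctr in(('scene0',(433,240)),('side0',(232,255))):
    c=load(n); im=c['px'][:,:,::-1].copy(); hsv=cv2.cvtColor(im,cv2.COLOR_BGR2HSV)
    print(n,hsv[ctr[1]-15,ctr[0]+5])
    m=((hsv[...,1]<70)&(hsv[...,2]>45)&(hsv[...,2]<125)).astype(np.uint8)
    # top face only: keep near the top-face brightness
    v=int(hsv[ctr[1]-15,ctr[0]+5,2]); m=m&(abs(hsv[...,2].astype(int)-v)<14).astype(np.uint8)
    m=cv2.morphologyEx(m,cv2.MORPH_OPEN,np.ones((3,3),np.uint8))
    cs,_=cv2.findContours(m,cv2.RETR_EXTERNAL,cv2.CHAIN_APPROX_NONE)
    k=[x for x in cs if cv2.pointPolygonTest(x,ctr,False)>=0][0]
    h=cv2.convexHull(k); q=cv2.approxPolyN(h,4)[0] if hasattr(cv2,'approxPolyN') else cv2.approxPolyDP(h,8,True)[:,0]
    P=cast(c,q,0.094); print(q.tolist(),P.round(4).tolist())
    print('sides',np.linalg.norm(P-np.roll(P,-1,0),axis=1).round(4),'mean',P.mean(0).round(4), 'rect',cv2.minAreaRect(cast(c,h[:,0],0.094)[:,:2].astype(np.float32)))
    cv2.polylines(im,[q.astype(int)],True,(0,0,255),1)
    x,y=ctr; cr=im[max(0,y-80):y+90,x-100:x+100]; cv2.imwrite('pics/c_'+n+'.png',cv2.resize(cr,None,fx=2,fy=2))
a,b=[cv2.imread(f'pics/c_{n}0.png') for n in('scene','side')]
cv2.imwrite('pics/crop.png',np.hstack([a,b]))
E
```

```text
scene0 [126  10 123]
[[482, 204], [496, 274], [381, 273], [375, 204]] [[0.5212, 0.2683, 0.094], [0.6457, 0.2415, 0.094], [0.6108, 0.0655, 0.094], [0.4881, 0.0873, 0.094]]
sides [0.1274 0.1794 0.1246 0.184 ] mean [0.5664 0.1657 0.094 ] rect ((0.5670316815376282, 0.1654053032398224), (0.18284614384174347, 0.12727701663970947), 79.62664031982422)
side0 [ 90   3 101]
[[290, 232], [223, 304], [162, 269], [235, 206]] [[0.4831, 0.091, 0.094], [0.5197, 0.2666, 0.094], [0.65, 0.2402, 0.094], [0.6107, 0.0604, 0.094]]
sides [0.1793 0.1329 0.1841 0.1312] mean [0.5659 0.1646 0.094 ] rect ((0.5658161640167236, 0.1640927791595459), (0.183699831366539, 0.13133524358272552), 78.4422378540039)
```

View pics/crop.png

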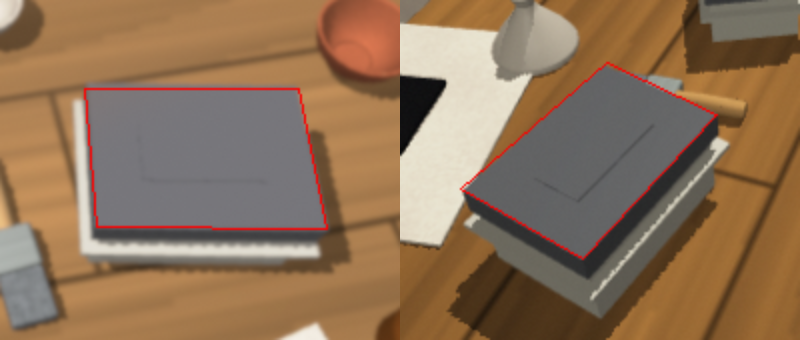

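The crop confirms it: the loose lid is outlined in red over the long white tub. Both views agree on a centre of about (0.566, 0.165), with the long axis at about 79°. Next I'll move over the first corner with the fingers shut.

```bash
python3 -m pendant '[0.06,-0.05,0,0,0,-0.03,0, 0.12,-0.1,0,0,0,-0.06,0, 0.18,-0.15,0,0,0,-0.09,0, 0.24,-0.2,0,0,0,-0.12,0, 0.3,-0.25,0,0,0,-0.15,0, 0.36,-0.3,0,0,0,-0.18,0, 0.42,-0.35,0,0,0,-0.21,0, 0.48,-0.4,0,0,0,-0.24,0, 0.5,-0.42,0,0,0,-0.25,0, 0.5,-0.42,0,0,0,-0.25,0]'
cat >> h.py <<'E'
C=np.array([.566,.165]); a=np.radians(79); Y=np.array([np.cos(a),np.sin(a)]); X=np.array([Y[1],-Y[0]])
PT={k:C+sx*.048*X+sy*.073*Y for k,(sx,sy) in dict(A=(-1,-1),B=(1,-1),Cc=(1,1),D=(-1,1)).items()}
def go(k,z=None,p=None):
    T=pose(); p=PT[k] if p is None else p; t=np.r_[p,T[2,3] if z is None else z]
    o=bot.get_obs(); print(k,t.round(4),'rows',((t-T[:3,3])@T[:3,:3]/.5).round(4),'at',T[:3,3].round(4),'zaxis',T[:3,2].round(4),'j',np.round(o['joint_pos'],2),'F',o['ft_force'].round(1),'t',o['clock'])
E
python3 -c "
from h import *
go('A')"
```

```text
clock: 0.93
eef_pos: [0.3347, -0.1847, 0.2561]
tool_rot: [0.842, 0.539, 0.0, -0.001]
ft_force: [0.3, -1.0, -0.0]
grip_width: -0.0002
grasp_force: 0.0
A [0.505  0.1025 0.2561] rows [6.642e-01 6.930e-02 5.000e-04] at [ 0.3347 -0.1847  0.2561] zaxis [-3.0e-04  1.1e-03 -1.0e+00] j [-0.5   0.01 -0.27  1.3   0.    1.5 ] F [ 0.3 -1.  -0. ] t 0.9333
```

```bash
python3 -m pendant '[0.08,0.01,0,0,0,-0.03,0, 0.16,0.02,0,0,0,-0.06,0, 0.24,0.03,0,0,0,-0.09,0, 0.32,0.04,0,0,0,-0.12,0, 0.4,0.05,0,0,0,-0.15,0, 0.48,0.06,0.02,0,0,-0.18,0, 0.56,0.065,0.06,0,0,-0.21,0, 0.63,0.069,0.12,0,0,-0.24,0, 0.664,0.069,0.18,0,0,-0.25,0, 0.664,0.069,0.2,0,0,-0.25,0]'
python3 -c "
from h import *
go('A',.124)"
```

```text
clock: 1.77
eef_pos: [0.5051, 0.1008, 0.151]
tool_rot: [0.573, 0.82, -0.002, -0.002]
ft_force: [-0.8, -0.4, -0.1]
grip_width: -0.0
grasp_force: 0.0
A [0.505  0.1025 0.124 ] rows [0.0033 0.0012 0.0539] at [0.5051 0.1008 0.151 ] zaxis [-6.1e-03 -4.0e-04 -1.0e+00] j [ 0.2   0.34 -0.14  1.1   0.    1.42] F [-0.8 -0.4 -0.1] t 1.7667
```

```bash
python3 -m pendant '[0.003,0.001,0.03,0,0,0,0, 0.003,0.001,0.05,0,0,0,0, 0.003,0.001,0.06,0,0,0,0, 0.003,0.001,0.066,0,0,0,0, 0.003,0.001,0.072,0,0,0,0, 0.003,0.001,0.077,0,0,0,0, 0.003,0.001,0.082,0,0,0,0, 0.003,0.001,0.086,0,0,0,0, 0.003,0.001,0.09,0,0,0,0, 0.003,0.001,0.09,0,0,0,0]'
python3 -c "
from h import *
go('A',.109)"
```

```text
clock: 2.6
eef_pos: [0.5063, 0.0996, 0.1135]
tool_rot: [0.574, 0.819, 0.001, 0.001]
ft_force: [-2.9, -1.9, 8.0]
grip_width: 0.0001
grasp_force: 4.2
A [0.505  0.1025 0.109 ] rows [ 0.0063 -0.0006  0.009 ] at [0.5063 0.0996 0.1135] zaxis [ 2.6e-03 -5.0e-04 -1.0e+00] j [ 0.19  0.38 -0.2   0.99 -0.    1.42] F [-2.9 -1.9  8. ] t 2.6
```

```bash
python3 -m pendant '[0,0,0.002,0,0,0,0, 0,0,0.004,0,0,0,0, 0,0,0.006,0,0,0,0, 0,0,0.008,0,0,0,0, 0,0,0.01,0,0,0,0, 0,0,0.012,0,0,0,0, 0,0,0.014,0,0,0,0, 0,0,0.016,0,0,0,0, 0,0,0.016,0,0,0,0, 0,0,0.016,0,0,0,0]'
python3 -c "
from h import *
go('A',.109)"
```

```text
clock: 3.43
eef_pos: [0.5068, 0.0997, 0.1101]
tool_rot: [0.574, 0.819, 0.002, 0.002]
ft_force: [-14.4, -4.0, 37.0]
grip_width: 0.0002
grasp_force: 18.8
A [0.505  0.1025 0.109 ] rows [ 0.0065 -0.0015  0.0023] at [0.5068 0.0997 0.1101] zaxis [ 6.2e-03  3.0e-04 -1.0e+00] j [ 0.19  0.38 -0.2   0.98 -0.    1.42] F [-14.4  -4.   37. ] t 3.4333
```

Corner A is at its hard stop, with the force jumping to 37 N at a tip height of about 85 mm. Next is corner B.

```bash
python3 -m pendant '[0,0,-0.05,0,0,0,0, 0,0,-0.1,0,0,0,0, -0.02,0.03,-0.12,0,0,0,0, -0.05,0.08,-0.12,0,0,0,0, -0.08,0.13,-0.12,0,0,0,0, -0.099,0.165,-0.12,0,0,0,0, -0.099,0.165,-0.1,0,0,0,0, -0.099,0.165,-0.08,0,0,0,0, -0.099,0.165,-0.07,0,0,0,0, -0.099,0.165,-0.07,0,0,0,0]'
python3 -c "
from h import *
go('B',.109)"
```

```text
clock: 4.27
eef_pos: [0.5978, 0.0817, 0.1362]
tool_rot: [0.574, 0.819, -0.002, -0.002]
ft_force: [-0.1, -0.1, 0.4]
grip_width: -0.0
grasp_force: 0.0
B [0.5992 0.0842 0.109 ] rows [0.0038 0.0046 0.0543] at [0.5978 0.0817 0.1362] zaxis [-4.9e-03 -6.0e-04 -1.0e+00] j [0.14 0.52 0.1  1.15 0.   1.36] F [-0.1 -0.1  0.4] t 4.2667
```

```bash
python3 -m pendant '[0.004,0.004,0.02,0,0,0,0, 0.004,0.004,0.03,0,0,0,0, 0.004,0.004,0.036,0,0,0,0, 0.004,0.004,0.042,0,0,0,0, 0.004,0.004,0.047,0,0,0,0, 0.004,0.004,0.052,0,0,0,0, 0.004,0.004,0.056,0,0,0,0, 0.004,0.004,0.06,0,0,0,0, 0.004,0.004,0.063,0,0,0,0, 0.004,0.004,0.063,0,0,0,0]'
python3 -c "
from h import *
go('B',.109)"
```

```text
clock: 5.1
eef_pos: [0.6012, 0.0845, 0.11]
tool_rot: [0.574, 0.819, 0.001, 0.001]
ft_force: [-7.4, -1.7, 15.8]
grip_width: -0.0001
grasp_force: 7.5
B [0.5992 0.0842 0.109 ] rows [ 0.0008 -0.0039  0.002 ] at [0.6012 0.0845 0.11  ] zaxis [ 1.5e-03  4.0e-04 -1.0e+00] j [0.14 0.54 0.07 1.09 0.   1.36] F [-7.4 -1.7 15.8] t 5.1
```

```bash
python3 -m pendant '[0,0,0.002,0,0,0,0, 0,0,0.004,0,0,0,0, 0,0,0.006,0,0,0,0, 0,0,0.007,0,0,0,0, 0,0,0.008,0,0,0,0, 0,0,0.008,0,0,0,0, 0,0,0.008,0,0,0,0, 0,0,0.008,0,0,0,0, 0,0,0.008,0,0,0,0, 0,0,0.008,0,0,0,0]'
python3 -c "
from h import *
go('B',.109)"
```

```text
clock: 5.93
eef_pos: [0.6012, 0.0844, 0.1097]
tool_rot: [0.574, 0.819, 0.001, 0.001]
ft_force: [-13.4, -2.1, 31.7]
grip_width: -0.0003
grasp_force: 16.2
B [0.5992 0.0842 0.109 ] rows [ 0.0009 -0.004   0.0013] at [0.6012 0.0844 0.1097] zaxis [ 3.9e-03  8.0e-04 -1.0e+00] j [0.14 0.54 0.06 1.09 0.   1.36] F [-13.4  -2.1  31.7] t 5.9333
```

Corner B is home too: the force rose 16 N over 0.3 mm. Next is the corner diagonal to A.

```bash
python3 -m pendant '[0,0,-0.05,0,0,0,0, 0,0,-0.1,0,0,0,0, 0.04,0.025,-0.12,0,0,0,0, 0.1,0.06,-0.12,0,0,0,0, 0.16,0.1,-0.12,0,0,0,0, 0.22,0.135,-0.12,0,0,0,0, 0.25,0.15,-0.12,0,0,0,0, 0.25,0.15,-0.1,0,0,0,0, 0.25,0.15,-0.08,0,0,0,0, 0.25,0.15,-0.08,0,0,0,0]'
python3 -c "
from h import *
go('Cc',.109)"
```

```text
clock: 6.77
eef_pos: [0.6275, 0.2263, 0.1394]
tool_rot: [0.574, 0.819, -0.002, -0.001]
ft_force: [-0.4, -0.4, -0.6]
grip_width: 0.0004
grasp_force: 0.0
Cc [0.627  0.2275 0.109 ] rows [0.0026 0.0003 0.0609] at [0.6275 0.2263 0.1394] zaxis [-0.0051 -0.0024 -1.    ] j [ 0.35  0.64  0.32  1.25 -0.    1.57] F [-0.4 -0.4 -0.6] t 6.7667
```

```bash
python3 -m pendant '[0,0,0.01,0,0,0,0, 0,0,0.02,0,0,0,0, 0,0,0.028,0,0,0,0, 0,0,0.036,0,0,0,0, 0,0,0.044,0,0,0,0, 0,0,0.05,0,0,0,0, 0,0,0.056,0,0,0,0, 0,0,0.062,0,0,0,0, 0,0,0.067,0,0,0,0, 0,0,0.071,0,0,0,0]'
python3 -c "
from h import *
go('Cc',.109)"
```

```text
clock: 7.6
eef_pos: [0.6301, 0.2273, 0.1101]
tool_rot: [0.574, 0.819, 0.001, 0.001]
ft_force: [-5.7, -3.6, 22.0]
grip_width: 0.0001
grasp_force: 10.8
Cc [0.627  0.2275 0.109 ] rows [ 0.0025 -0.0056  0.0022] at [0.6301 0.2273 0.1101] zaxis [ 3.2e-03  5.0e-04 -1.0e+00] j [ 0.35  0.66  0.28  1.18 -0.    1.57] F [-5.7 -3.6 22. ] t 7.6
```

```bash
python3 -m pendant '[0,0,0.002,0,0,0,0, 0,0,0.004,0,0,0,0, 0,0,0.005,0,0,0,0, 0,0,0.006,0,0,0,0, 0,0,0.006,0,0,0,0, 0,0,0.006,0,0,0,0, 0,0,0.006,0,0,0,0, 0,0,0.006,0,0,0,0, 0,0,0.006,0,0,0,0, 0,0,0.006,0,0,0,0]'
python3 -c "
from h import *
go('Cc',.109);go('D')"
```

```text
clock: 8.43
eef_pos: [0.6301, 0.2273, 0.1101]
tool_rot: [0.574, 0.819, 0.002, 0.002]
ft_force: [-7.7, -3.3, 21.4]
grip_width: -0.0
grasp_force: 10.4
Cc [0.627  0.2275 0.109 ] rows [ 0.0025 -0.0056  0.0022] at [0.6301 0.2273 0.1101] zaxis [ 0.0049  0.0011 -1.    ] j [ 0.35  0.66  0.27  1.18 -0.    1.57] F [-7.7 -3.3 21.4] t 8.4333
D [0.5328 0.2458 0.1101] rows [ 0.1011 -0.1704 -0.0009] at [0.6301 0.2273 0.1101] zaxis [ 0.0049  0.0011 -1.    ] j [ 0.35  0.66  0.27  1.18 -0.    1.57] F [-7.7 -3.3 21.4] t 8.4333
```

```bash
python3 -m pendant '[0,0,0.002,0,0,0,0, 0,0,0.004,0,0,0,0, 0,0,0.006,0,0,0,0, 0,0,0.006,0,0,0,0, 0,0,0.006,0,0,0,0, 0,0,0.006,0,0,0,0, 0,0,0.006,0,0,0,0, 0,0,0.006,0,0,0,0, 0,0,0.006,0,0,0,0, 0,0,0.006,0,0,0,0]'
```

```text
clock: 9.27
eef_pos: [0.6302, 0.2273, 0.1099]
tool_rot: [0.574, 0.819, 0.003, 0.002]
ft_force: [-11.2, -4.6, 32.3]
grip_width: -0.0002
grasp_force: 15.7
```

```bash
python3 -m pendant '[0,0,-0.05,0,0,0,0, 0,0,-0.1,0,0,0,0, 0.02,-0.03,-0.12,0,0,0,0, 0.05,-0.08,-0.12,0,0,0,0, 0.08,-0.13,-0.12,0,0,0,0, 0.099,-0.165,-0.12,0,0,0,0, 0.099,-0.165,-0.1,0,0,0,0, 0.099,-0.165,-0.08,0,0,0,0, 0.099,-0.165,-0.07,0,0,0,0, 0.099,-0.165,-0.07,0,0,0,0]'
python3 -c "
from h import *
go('D',.109)"
```

```text
clock: 10.1
eef_pos: [0.5346, 0.2452, 0.1341]
tool_rot: [0.574, 0.819, -0.001, -0.001]
ft_force: [-0.1, 0.6, -0.1]
grip_width: 0.0003
grasp_force: 0.0
D [0.5328 0.2458 0.109 ] rows [ 0.0024 -0.0029  0.0502] at [0.5346 0.2452 0.1341] zaxis [-0.0027 -0.0014 -1.    ] j [ 0.43  0.49  0.05  1.13 -0.    1.65] F [-0.1  0.6 -0.1] t 10.1
```

```bash
python3 -m pendant '[0.002,-0.003,0.01,0,0,0,0, 0.002,-0.003,0.02,0,0,0,0, 0.002,-0.003,0.028,0,0,0,0, 0.002,-0.003,0.034,0,0,0,0, 0.002,-0.003,0.04,0,0,0,0, 0.002,-0.003,0.046,0,0,0,0, 0.002,-0.003,0.052,0,0,0,0, 0.002,-0.003,0.057,0,0,0,0, 0.002,-0.003,0.062,0,0,0,0, 0.002,-0.003,0.062,0,0,0,0]'
```

```text
clock: 10.93
eef_pos: [0.5335, 0.2464, 0.109]
tool_rot: [0.574, 0.819, 0.001, 0.001]
ft_force: [-6.7, -2.9, 19.3]
grip_width: -0.0003
grasp_force: 9.6
```

```bash
python3 -m pendant '[0,0,0.002,0,0,0,0, 0,0,0.004,0,0,0,0, 0,0,0.006,0,0,0,0, 0,0,0.007,0,0,0,0, 0,0,0.008,0,0,0,0, 0,0,0.008,0,0,0,0, 0,0,0.008,0,0,0,0, 0,0,0.008,0,0,0,0, 0,0,0.008,0,0,0,0, 0,0,0.008,0,0,0,0]'
```

```text
clock: 11.77
eef_pos: [0.5335, 0.2464, 0.1089]
tool_rot: [0.574, 0.819, 0.002, 0.001]
ft_force: [-14.4, -6.2, 38.3]
grip_width: -0.0002
grasp_force: 19.1
```

Corner D is home. Corner A may have lifted while the others were pressed, so I'll check it again.

```bash
python3 -m pendant '[0,0,-0.05,0,0,0,0, 0,0,-0.1,0,0,0,0, -0.04,-0.025,-0.1,0,0,0,0, -0.1,-0.06,-0.1,0,0,0,0, -0.16,-0.1,-0.1,0,0,0,0, -0.22,-0.135,-0.1,0,0,0,0, -0.25,-0.15,-0.09,0,0,0,0, -0.25,-0.15,-0.07,0,0,0,0, -0.25,-0.15,-0.055,0,0,0,0, -0.25,-0.15,-0.05,0,0,0,0]'
python3 -m pendant '[0,0,0.006,0,0,0,0, 0,0,0.012,0,0,0,0, 0,0,0.018,0,0,0,0, 0,0,0.024,0,0,0,0, 0,0,0.03,0,0,0,0, 0,0,0.035,0,0,0,0, 0,0,0.039,0,0,0,0, 0,0,0.043,0,0,0,0, 0,0,0.047,0,0,0,0, 0,0,0.047,0,0,0,0]'
```

```text
clock: 12.6
eef_pos: [0.5047, 0.1035, 0.1248]
tool_rot: [0.574, 0.819, -0.001, -0.001]
ft_force: [-0.4, 1.2, 0.4]
grip_width: 0.0001
grasp_force: 0.0
clock: 13.43
eef_pos: [0.5054, 0.1036, 0.1089]
tool_rot: [0.574, 0.819, 0.002, 0.001]
ft_force: [-14.1, -1.6, 40.1]
grip_width: -0.0001
grasp_force: 19.5
```

```bash
python3 -m pendant '[0,0,-0.05,0,0,0,0, 0,0,-0.1,0,0,0,0, 0,0,-0.16,0,0,0,0, 0,0,-0.22,0,0,0,0, -0.06,0,-0.28,0,0,0,0, -0.12,0,-0.3,0,0,0,0, -0.18,0,-0.3,0,0,0,0, -0.25,-0.03,-0.3,0,0,0,0, -0.32,-0.06,-0.3,0,0,0,0, -0.4,-0.1,-0.3,0,0,0,0]'
python3 - <<'E'
from h import *
for n in('scene','side'): snap(n,n+'1')
a=cv2.imread('pics/scene1.png')[160:330,333:533];b=cv2.imread('pics/side1.png')[175:345,132:332]
cv2.imwrite('pics/end.png',np.hstack([cv2.resize(x,None,fx=2,fy=2) for x in(a,b)]))
E
```

```text
clock: 14.27
eef_pos: [0.527, -0.0999, 0.2528]
tool_rot: [0.573, 0.819, 0.0, 0.0]
ft_force: [1.0, -0.4, -0.5]
grip_width: -0.0006
grasp_force: 0.0
```

View pics/end.png

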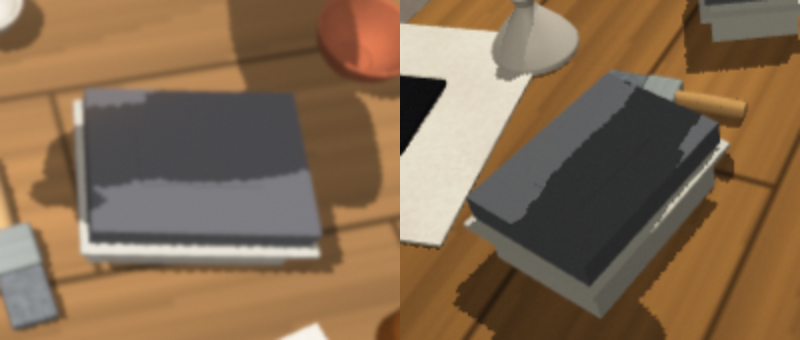

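Both views show the lid lowered with an even gap all round. The arm's shadow hides the detail, and B and C were pressed before D, so I'll probe those two again.

```bash
python3 -m pendant '[0.06,0.05,0,0,0,0,0, 0.12,0.1,0,0,0,0,0, 0.18,0.15,0,0,0,0,0, 0.24,0.21,0.04,0,0,0,0, 0.29,0.25,0.09,0,0,0,0, 0.297,0.261,0.14,0,0,0,0, 0.297,0.261,0.18,0,0,0,0, 0.297,0.261,0.21,0,0,0,0, 0.297,0.261,0.23,0,0,0,0, 0.297,0.261,0.24,0,0,0,0]'
python3 -c "
from h import *
go('B',.109)"
```

```text
clock: 15.2
eef_pos: [0.5978, 0.0858, 0.1309]
tool_rot: [0.574, 0.819, -0.001, -0.001]
ft_force: [-0.4, 0.2, -0.8]
grip_width: -0.0001
grasp_force: 0.0
B [0.5992 0.0842 0.109 ] rows [-0.004   0.0017  0.0438] at [0.5978 0.0858 0.1309] zaxis [-3.e-03 -3.e-04 -1.e+00] j [0.14 0.52 0.09 1.14 0.   1.36] F [-0.4  0.2 -0.8] t 15.2
```

```bash
python3 -m pendant '[0,0,0.01,0,0,0,0, 0,0,0.018,0,0,0,0, 0,0,0.026,0,0,0,0, 0,0,0.032,0,0,0,0, 0,0,0.038,0,0,0,0, 0,0,0.043,0,0,0,0, 0,0,0.048,0,0,0,0, 0,0,0.052,0,0,0,0, 0,0,0.055,0,0,0,0, 0,0,0.055,0,0,0,0]'
python3 -m pendant '[0,0,-0.05,0,0,0,0, 0,0,-0.1,0,0,0,0, 0.04,0.025,-0.1,0,0,0,0, 0.1,0.06,-0.1,0,0,0,0, 0.16,0.1,-0.1,0,0,0,0, 0.22,0.135,-0.1,0,0,0,0, 0.25,0.15,-0.09,0,0,0,0, 0.25,0.15,-0.07,0,0,0,0, 0.25,0.15,-0.05,0,0,0,0, 0.25,0.15,-0.05,0,0,0,0]'
python3 -m pendant '[0,0,0.008,0,0,0,0, 0,0,0.016,0,0,0,0, 0,0,0.022,0,0,0,0, 0,0,0.028,0,0,0,0, 0,0,0.034,0,0,0,0, 0,0,0.039,0,0,0,0, 0,0,0.043,0,0,0,0, 0,0,0.047,0,0,0,0, 0,0,0.05,0,0,0,0, 0,0,0.05,0,0,0,0]'
```

```text
clock: 16.03
eef_pos: [0.599, 0.0852, 0.109]
tool_rot: [0.574, 0.819, 0.001, 0.001]
ft_force: [-6.6, -1.4, 17.6]
grip_width: -0.0001
grasp_force: 8.7
clock: 16.87
eef_pos: [0.6247, 0.2269, 0.1267]
tool_rot: [0.574, 0.819, -0.003, -0.002]
ft_force: [-0.5, -1.0, -0.9]
grip_width: 0.0002
grasp_force: 0.0
clock: 17.7
eef_pos: [0.6268, 0.2282, 0.1091]
tool_rot: [0.574, 0.819, 0.001, 0.001]
ft_force: [-5.2, -2.6, 15.3]
grip_width: 0.0
grasp_force: 7.5
```

All four corners now probe at the same height: TCP 0.109, so the tip is at 84 mm, which is the sealed height. I'll lift clear and hand in.

```bash
python3 -m pendant '[0,0,-0.05,0,0,0,0, 0,0,-0.1,0,0,0,0, 0,0,-0.16,0,0,0,0, 0,0,-0.22,0,0,0,0, 0,0,-0.26,0,0,0,0, 0,0,-0.26,0,0,0,0, 0,0,-0.26,0,0,0,0, 0,0,-0.26,0,0,0,0, 0,0,-0.26,0,0,0,0, 0,0,-0.26,0,0,0,0]'
python3 -c "
from h import *
print(bot.job_done())"
```

```text
clock: 18.53
eef_pos: [0.6259, 0.2281, 0.2333]
tool_rot: [0.574, 0.819, -0.001, -0.001]
ft_force: [-0.6, -0.2, 0.1]
grip_width: -0.0003
grasp_force: 0.0
the job is handed in; nothing more can be done
None
```

The long box's lid was pressed home one corner at a time: all four corners last probed at the 84 mm sealed height, the square box was not touched, and the job was handed in at 18.5 s with the arm clear; the fingertips briefly read 40.1 N on one press.

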